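# Grade cast resin balls by size

## Task

Pick up the scoop of mixed resin balls by its handle bar, gripping the bar gently, and slowly tip the balls out from low over the landing plate at the high end of the plywood grader, so that they roll down and sort themselves: the large ones into the foot trough, the small ones into the side lane. Then stand the empty scoop upright on the table and let go. Do not touch the balls with the gripper, and leave the cups, bottles and other things where they are.

Things in the scene. Friction and masses are not known exactly. Their poses are not given: they have to be found in the camera images.
- scoop: White scoop with five amber balls, 176 mm long (x), 148 mm wide (y), 180 g empty, 500 g full, loose on the table. Origin: centre of its underside; z up; open pouring front to its own -x. The floor, 25 mm up in the middle, rises 12 degrees towards the front, so the balls stay in while it is level. Sides and rear 48 mm high. Tipped over 12 degrees they roll out; 35 to 45 empties it.
- scoop_grip (a point): Middle of the scoop's wooden handle bar, which runs along the scoop's y above the balls: 12 mm thick (x), 22 mm high (z), 148 mm long; this point is 105 mm above and 30 mm behind (+x) the scoop's origin. Grip here from above, fingers closing along the scoop's x; ball tops reach 75 mm up. Light wood: 20 to 25 N of grip holds it; over 40 N mars it. Axes as the scoop's.
- scoop_lip (a point): Middle of the scoop's open front edge, 116 mm in front (-x) of the handle bar and 43 mm above the scoop's underside. The edge is 136 mm wide and has no raised lip. Axes as the scoop's.
- grader: Fixed plywood grader, 421 mm long (x), 284 mm wide (y). Origin: on the table, under its deck's centre line; +x to the high head end (on the scoop's side), -x to the foot. Deck 180 mm wide, sides 45 mm above it, sloping 13 degrees down to -x: landing plate, then bars. Small balls fall between the bars and roll to the side lane (-y); large balls roll on into the foot trough.
- landing (a point): Middle of the landing plate at the deck head, on its upper face, 169 mm above the table and 137 mm along +x from the grader's origin; 77 mm long, 180 mm wide. Behind it (grader x = 178 mm) a 6 mm thick upstand reaches 188 mm above the table: pour over it with the scoop's front edge near this point, 20 to 60 mm above the plate. Axes as the grader's.
- bars (a point): Middle of the four round 8 mm bars, at their centre height, 132 mm above the table. They run downhill from grader x = 106 mm to -116 mm, 45 mm clear between them. Axes as the grader's.
- trough (a point): Middle of the floor of the foot trough, the place of the large balls: a walled pen 124 mm (x) by 180 mm (y) across the grader's foot, walls 125 mm or more above the table, floor about 52 mm above it. Axes as the grader's.
- side_lane (a point): Middle of the floor of the side lane, the place of the small balls: an open-topped channel 406 mm long (x), 80 mm wide (y) along the grader's -y side, outer wall 70 mm high, floor about 18 mm above the table, sloping to the foot. Axes as the grader's.
- small1: Small cast-resin ball, 36 mm diameter, about 27 g, plain amber; origin at its centre. It starts in the scoop; it passes between the grader's bars and ends in the side lane
- small2: Small cast-resin ball, 36 mm diameter, about 27 g, plain amber; origin at its centre. It starts in the scoop; it passes between the grader's bars and ends in the side lane
- small3: Small cast-resin ball, 36 mm diameter, about 27 g, plain amber; origin at its centre. It starts in the scoop; it passes between the grader's bars and ends in the side lane
- large1: Large cast-resin ball, 60 mm diameter, about 120 g, same amber resin; origin at its centre. It starts in the scoop; it rolls down on top of the grader's bars and ends in the foot trough
- large2: Large cast-resin ball, 60 mm diameter, about 120 g, same amber resin; origin at its centre. It starts in the scoop; it rolls down on top of the grader's bars and ends in the foot trough
- cup_a: Clear mixing cup, 90 mm wide, 110 mm high. A bystander, loose: leave it where it is. Origin: centre of its underside.
- cup_b: Clear mixing cup, 90 mm wide, 110 mm high. A bystander, loose: leave it where it is. Origin: centre of its underside.
- flake_jar: Amber glass jar, 60 mm wide, 70 mm high. A bystander, loose: leave it where it is. Origin: centre of its underside.
- jar_cap: White jar cap, 66 mm wide, 16 mm high. A bystander, loose: leave it where it is. Origin: centre of its underside.
- coaster_mould: White mould with a coaster in it, 130 x 90 x 20 mm. A bystander, loose: leave it where it is. Origin: centre of its underside.
- brush: Brush lying on the table, 170 mm long. A bystander, loose: leave it where it is. Origin: in its handle's axis, on the table.
- hardener: Amber bottle, 70 mm wide, 170 mm high. A bystander, loose: leave it where it is. Origin: centre of its underside.

How it is judged:
On the way:
1. the scoop is tipped front down by at least 20 degrees with its front edge low (within about 120 mm) over the grader's landing plate (angle between scoop's own x axis and vertical below 1.22 rad and x of scoop_lip in the frame of grader between 0.06 and 0.2 m and y of scoop_lip in the frame of grader between -0.075 and 0.075 m and z of scoop_lip in the frame of grader between 0.165 and 0.3 m), for 0.1 s.
At the end, for the whole second after the job is handed in: all three small balls lie in the grader's side lane and both large balls in its foot trough (centres within the walls), at rest; the scoop stands upright (within 7 degrees) on the table, at rest and released (x of small1 in the frame of grader between -0.236 and 0.178 m and y of small1 in the frame of grader between -0.18 and -0.095 m and z of small1 in the frame of grader between 0 and 0.075 m and x of small2 in the frame of grader between -0.236 and 0.178 m and y of small2 in the frame of grader between -0.18 and -0.095 m and z of small2 in the frame of grader between 0 and 0.075 m and x of small3 in the frame of grader between -0.236 and 0.178 m and y of small3 in the frame of grader between -0.18 and -0.095 m and z of small3 in the frame of grader between 0 and 0.075 m and x of large1 in the frame of grader between -0.234 and -0.106 m and y of large1 in the frame of grader between -0.092 and 0.092 m and z of large1 in the frame of grader between 0 and 0.13 m and x of large2 in the frame of grader between -0.234 and -0.106 m and y of large2 in the frame of grader between -0.092 and 0.092 m and z of large2 in the frame of grader between 0 and 0.13 m and linear speed of each of small1, small2, small3, large1, large2, scoop below 0.05 m/s and angle between scoop's own z axis and vertical below 0.12 rad and height (world z) of scoop between -0.008 and 0.008 m); the robot touches nothing.
It fails at once if the gripper touches a ball (contact force between the fingers and small1 above 0.5 N or contact force between the fingers and small2 above 0.5 N or contact force between the fingers and small3 above 0.5 N or contact force between the fingers and large1 above 0.5 N or contact force between the fingers and large2 above 0.5 N).
It fails at once if the fingers squeeze the scoop's handle bar with more than about 42 N each (85 N for both) (contact force between the fingers and scoop above 85 N).
It fails at once if a bystander is moved more than 30 mm (distance of any of cup_a, cup_b, flake_jar, jar_cap, coaster_mould, brush, hardener from where it was at the start of the episode above 0.03 m).
It also fails if it takes over 64 s, if anything falls off the work surface, if the arm or the gripper's body presses on something with over 40 N, if the wrist force passes 120 N, or if a joint passes its speed limit or range.

## Robot

A 6-joint arm with a two-finger parallel gripper is mounted at the origin on the work surface. World frame = base frame: x ahead of the robot, y to its left, z up, the work surface at z = 0. Lengths are in m, angles in rad, forces in N, time in s.
With the tool pointing down it reaches from about 0.275 to 0.975 m from the base axis. Payload 8.4 kg.
Tool frame: the origin (TCP) lies at the very end of the fingers, on their centre line; the grasp point (between the pads) lies 19 mm behind it; z points along the fingers, y is the line along which they close (so a half turn about z gives the same grasp; the last joint's range is limited). The gripper opens to 92 mm and grips with 3 to 60 N. Pads are 20 mm wide; open, the fingers measure 128 mm over their backs; the gripper's body (75 mm by 189 mm) begins 69 mm behind the grasp point.
Start: joints at [1.196, 0.353, 1.633, -0, 1.155, -0.002], TCP at [0.228, 0.582, 0.215] pointing down, gripper open.
Joint ranges: [-2.63, 2.63], [-0.92, 2.1], [0.06, 2.66], [-1.3, 4.44], [0, 2.69], [-3.02, 3.02]. Speed limits (rad/s): [2.22, 2.22, 2.79, 3.14, 3.14, 3.14].

## Interface

Orientations are given as a rotation vector (axis times angle).
In Python, from station import robot, eyes, readout, workorder gives the robot as it stands (robot), with the cameras (eyes), the readings (readout) and the job (workorder).
- The arm moves only by the shell command python3 nudge.py FILE [OPENING] [FORCE], which reads ROWS from the file FILE. ROWS is a JSON object whose key "deltas" holds a list of rows, 1 to 5 of them, each of 6 numbers: dx, dy, dz in shares of 0.3 m (1.0 is 0.3 m), then a rotation vector rx, ry, rz in shares of pi rad (1.0 is pi rad); each row is the pose to reach, as a shift and turn from the pose commanded when the command began, along the tool's axes at that moment; what a row does not reach only later rows make up. A row lasts 1/12 s, in which the tool goes at most 0.0417 m and 0.125 rad, less where a joint would pass 70% of its speed; a pose out of reach is approached as far as the arm can. OPENING is the finger opening in m, set as the command begins (- or left out keeps the last). The fingers move at their own pace and stop on an object; FORCE is the grip in N (left out, the last holds). Time passes only in rows, so rows that do not move let the fingers close. It prints the time, the measured TCP pose, the force, the opening and the grip force at its end. A shift or turn number past 1, either way, is cut back to 1. Input that does not fit is refused with a message, and nothing moves.
- readout.read_state(): the state, without advancing time (a new reading comes with each control period).
- eyes.capture(name): name is "scene" or "top" or "wrist"; returns the picture (384x512x3 uint8, red, green, blue); there is no depth.
- eyes.camera_info(name): a dict with "camera_matrix" (3x3 intrinsics, pixels), "dist" ([k1, k2, p1, p2, k3] as OpenCV has them; the pictures are not rectified), "extrinsics" (4x4, takes a point from world to camera coordinates). Camera axes: x right, y up, looking along -z (the intrinsics and any distortion apply to the point x, -y, -z); pixel columns grow to the right and rows downward; lengths in m; the calibration is good to about 2 mm. A picture is of the moment at which its call begins: read the wrist's pose just before it. camera_info takes no time and is no camera call; for the wrist camera it gives the pose at the moment of the call.
- workorder.job_done(): hands the job in; it is judged then, once.
The state is a dict: "t": time; "joint_positions": joint angles; "joint_vel": joint speeds; "joint_efforts": joint torques, N m; "tcp_pos": TCP position; "orientation": TCP orientation; "wrist_force": force on the tool from outside, world axes, zero at the start; "moment": the same for the moment, N m; "opening": finger opening in m; "grasp_force": force on a finger pad.
Only numpy, scipy, OpenCV 4.12 (cv2) and the standard library are available. Lean on these libraries where they do the work, as an engineer would, in place of code of your own. Each camera call takes 0.05 s, during which the arm holds its last target. There are 200 camera calls.

## Working session

There is one attempt and no reset: what is moved stays moved. The work goes in short steps, Python scripts to look and compute and a shell command to move; the robot and the scene stay as the last step left them, time stands still between calls to the robot, and variables do not carry over. Pictures are saved under pics/ and viewed, at most 11 in all, crops included, and the job is handed in when it is done.

```bash
ls; mkdir -p pics
python3 - <<'E'
from station import robot, eyes, readout, workorder
import cv2
for n in ("scene","top"):
    im=eyes.capture(n); cv2.imwrite(f"pics/{n}0.png",im[:,:,::-1])
    i=eyes.camera_info(n); print(n,i)
s=readout.read_state(); print({k:s[k] for k in("t","tcp_pos","orientation","opening","wrist_force")})
E
```

```text
nudge.py
pics
station.py
scene {'camera_matrix': array([[474.04738139,   0.        , 255.46384962],
       [  0.        , 474.04738139, 187.98956755],
       [  0.        ,   0.        ,   1.        ]]), 'dist': array([-0.18065777,  0.        ,  0.        ,  0.        ,  0.        ]), 'extrinsics': array([[-0.29332135,  0.95581522, -0.0194896 ,  0.03793816],
       [-0.54998571, -0.15203494,  0.82121927,  0.17819637],
       [ 0.78197078,  0.25160015,  0.57027981, -2.02999828],
       [ 0.        ,  0.        ,  0.        ,  1.        ]])}
top {'camera_matrix': array([[482.65239785,   0.        , 248.84880557],
       [  0.        , 482.65239785, 193.70684082],
       [  0.        ,   0.        ,   1.        ]]), 'dist': array([-0.02414139,  0.        ,  0.        ,  0.        ,  0.        ]), 'extrinsics': array([[ 0.01979115, -0.99977379, -0.0077891 ,  0.10435626],
       [ 0.99297436,  0.01874631,  0.11683533, -0.51653321],
       [-0.11666289, -0.01004668,  0.99312076, -1.50078599],
       [ 0.        ,  0.        ,  0.        ,  1.        ]])}
{'t': 0.1, 'tcp_pos': array([0.22747563, 0.58166806, 0.21394522]), 'orientation': array([-5.82175759e-01, -3.08691985e+00,  1.89233145e-03]), 'opening': 0.0919598727928426, 'wrist_force': array([ 0.08086915, -0.10028324,  0.23113769])}
```

View pics/scene0.png

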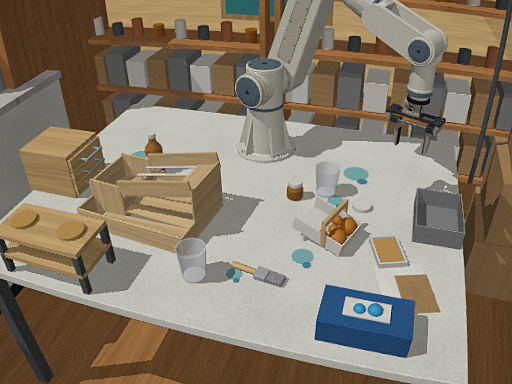

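View pics/top0.png

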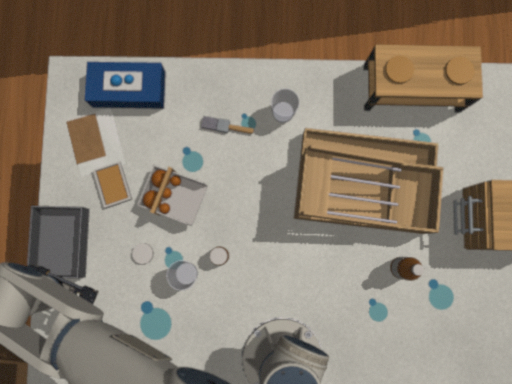

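The scene view shows the scoop around (332,225) and the grader around (155,200). In the top view the scoop is at (172,195), with its handle running from (170,172) to (153,212) and its open front to the right. The grader spans (300..440, 130..232), with its head on the left. I'll zoom in for corner pixels.

Run:
```python
import cv2
im=cv2.imread("pics/top0.png")
c=im[120:240,130:290]; a=cv2.resize(im[155:235,130:220],None,fx=6,fy=6,interpolation=cv2.INTER_CUBIC)
cv2.imwrite("pics/c1.png",a)
b=cv2.resize(im[120:240,290:450],None,fx=5,fy=5,interpolation=cv2.INTER_CUBIC); cv2.imwrite("pics/c2.png",b)
```

```text
(no output)
```

View pics/c1.png

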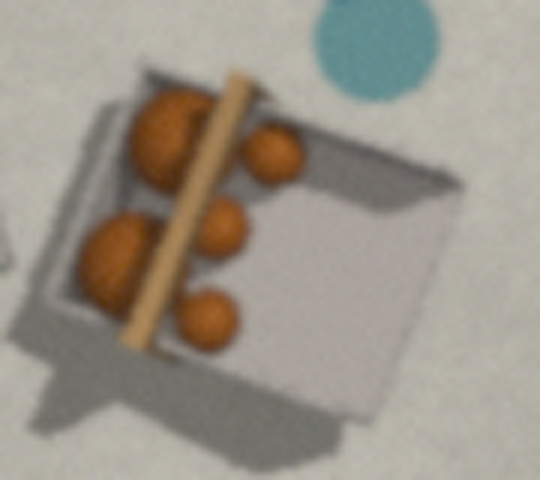

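View pics/c2.png

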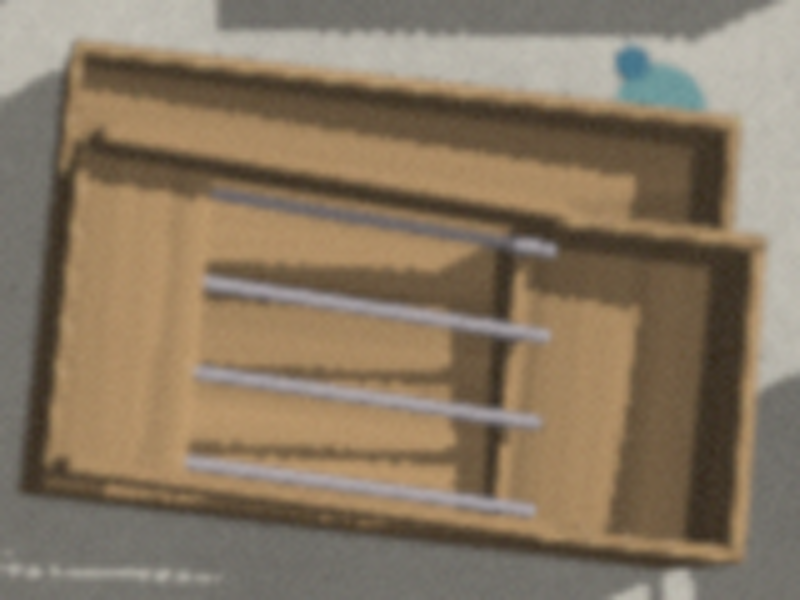

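In c1 the handle ends are at (240,76) and (137,345), the lip corners at (463,187) and (370,422). In c2 the four bars run from about (212,192)/(205,283)/(195,373)/(187,463) to (555,250)/(550,336)/(541,423)/(533,510).

```bash
cat > h.py <<'E'
import numpy as np, cv2
from station import robot, eyes, readout, workorder
from scipy.spatial.transform import Rotation as R
def ray(cam,px,z,info=None):
    i=info or eyes.camera_info(cam); E=i["extrinsics"]
    u=cv2.undistortPoints(np.array(px,float).reshape(-1,1,2),i["camera_matrix"],i["dist"]).reshape(-1,2)
    d=np.c_[u[:,0],-u[:,1],-np.ones(len(u))]@E[:3,:3]
    o=-E[:3,:3].T@E[:3,3]; z=np.broadcast_to(z,len(u))
    return o+d*((z-o[2])/d[:,2])[:,None]
def proj(cam,P,info=None):
    i=info or eyes.camera_info(cam); E=i["extrinsics"]
    c=np.atleast_2d(P)@E[:3,:3].T+E[:3,3]
    c=c*[1,-1,-1]
    return cv2.projectPoints(c,np.zeros(3),np.zeros(3),i["camera_matrix"],i["dist"])[0].reshape(-1,2)
def fit2(L,W):  # planar rigid fit W = R(a) L + t
    L=np.array(L)[:,:2];W=W[:,:2];l=L-L.mean(0);w=W-W.mean(0)
    a=np.arctan2((l[:,0]*w[:,1]-l[:,1]*w[:,0]).sum(),(l*w).sum())
    M=np.array([[np.cos(a),-np.sin(a)],[np.sin(a),np.cos(a)]])
    t=W.mean(0)-M@L.mean(0); return t,a,M,W-(L@M.T+t)
def crop(p,s,off): return (np.array(p)+.5)/s-.5+off
E
python3 - <<'E'
from h import *
np.set_printoptions(precision=4,suppress=True)
p=crop([(240,76),(137,345),(463,187),(370,422)],6,[130,155])
L=np.array([(.03,-.074,.116),(.03,.074,.116),(-.086,-.074,.048),(-.086,.074,.048)])
W=ray("top",p,L[:,2]); t,a,M,r=fit2(L,W); print("scoop",t,a,r); print(W)
for s in(2,):
  t2,a2,_,_=fit2(L[:2],W[:2]); print("handle only",t2,a2)
G=crop([(212,192),(205,283),(195,373),(187,463),(555,250),(550,336),(541,423),(533,510)],5,[290,120])
y=[-.0795,-.0265,.0265,.0795]
L=np.array([(.106,v,.1616) for v in y]+[(-.116,v,.1104) for v in y])
W=ray("top",G,L[:,2]); t,a,M,r=fit2(L,W); print("grader",t,a,r); print("landing",t+M@[.137,0])
E
```

```text
scoop [0.5018 0.3499] 1.2314655989342054 [[-0.0013  0.0009]
 [ 0.0016 -0.0022]
 [-0.0079  0.0029]
 [ 0.0076 -0.0017]]
[[0.5803 0.3544 0.116 ]
 [0.4437 0.4006 0.116 ]
 [0.5351 0.2471 0.048 ]
 [0.411  0.2917 0.048 ]]
handle only [0.5024 0.3491] 1.2451960427106135
grader [ 0.519  -0.2237] 1.475323556853053 [[ 0.0005 -0.0023]
 [-0.0006 -0.0032]
 [-0.0008 -0.0025]
 [-0.0004 -0.0029]
 [ 0.      0.0028]
 [ 0.0003  0.0017]
 [ 0.0003  0.0029]
 [ 0.0007  0.0035]]
landing [ 0.532  -0.0873]
```

```bash
cat >> h.py <<'E'
np.set_printoptions(precision=4,suppress=True)
def pose(yaw,tip=0):  # tool down, y along scoop x at yaw, tipped front-down
    y=np.array([np.cos(yaw),np.sin(yaw),0]);z=np.array([0,0,-1.]);x=np.cross(y,z)
    return R.from_matrix(np.c_[x,y,z])*R.from_rotvec([-tip,0,0])
def delta(p,Rt):
    s=readout.read_state();R0=R.from_rotvec(s["orientation"])
    print("t",s["t"],"shift",R0.inv().apply(np.array(p)-s["tcp_pos"]),"turn",(R0.inv()*Rt).as_rotvec())
E
python3 -c "
from h import *
delta([.512,.378,.18],pose(1.236))"
```

```text
t 0.1 shift [-0.3392 -0.086   0.034 ] turn [-0.0012 -0.0001 -0.038 ]
```

The rows are not in the units I measure in: shifts go in shares of 0.3 m and turns go in shares of pi rad. I convert before sending: -0.19 m / 0.3 = -0.6333, -0.15 m / 0.3 = -0.5, -0.038 rad / 3.1416 = -0.0121.

```bash
echo '{"deltas": [[-0.1,-0.0267,0,0,0,0],[-0.2333,-0.06,0,0,0,-0.0032],[-0.3667,-0.0933,0,0,0,-0.0064],[-0.5,-0.1267,0,0,0,-0.0121],[-0.6333,-0.16,0,0,0,-0.0121]]}' > rows.txt && python3 nudge.py rows.txt 0.092 22; echo '{"deltas": [[-0.1333,-0.0333,0.0333,0,0,0],[-0.2667,-0.0667,0.0667,0,0,0],[-0.4,-0.1,0.1,0,0,0],[-0.4967,-0.1267,0.1133,0,0,0],[-0.4967,-0.1267,0.1133,0,0,0]]}' > rows.txt && python3 nudge.py rows.txt
python3 - <<'E'
from h import *
delta([.512,.378,.093],pose(1.236))
i=eyes.camera_info("wrist");im=eyes.capture("wrist");cv2.imwrite("pics/w1.png",im[:,:,::-1])
c,s=np.cos(1.236),np.sin(1.236);M=np.array([[c,-s,0],[s,c,0],[0,0,1]])
L=np.array([(0.03,-.074,.116),(.03,.074,.116),(-.086,-.068,.043),(-.086,.068,.043)])
g=np.array([.512,.378,0])-M@[.03,0,0]
print(proj("wrist",L@M.T+g,i))
E
```

```text
t: 0.52
tcp_pos: [0.3881, 0.4668, 0.2143]
orientation: [-0.521, -3.098, 0.001]
wrist_force: [1.3, 0.0, -0.2]
opening: 0.0918
grasp_force: 0.0
t: 0.93
tcp_pos: [0.5191, 0.3793, 0.1788]
orientation: [0.529, 3.096, -0.004]
wrist_force: [-1.0, -0.5, 0.7]
opening: 0.0921
grasp_force: 0.0
t 0.9333 shift [ 0.0063 -0.0034  0.0859] turn [-0.0022  0.0006 -0.0037]
[[250.4252 281.2543]
 [248.9045 102.9804]
 [145.0288 239.8352]
 [130.5075 110.3803]]
```

View pics/w1.png

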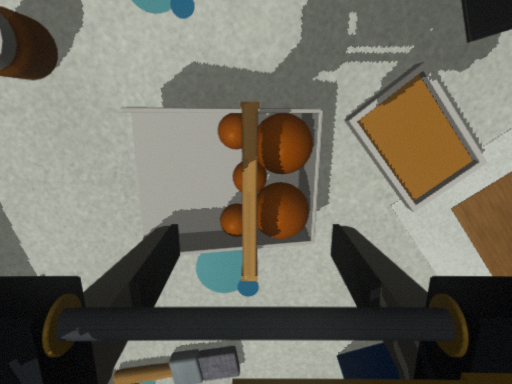

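The wrist view shows the handle from (250,103) to (249,281), within 1–2 px of the prediction, so the scoop pose is confirmed. I'll descend and grip.

Scaled: 0.086 m / 0.3 = 0.2867, 0.006 m / 0.3 = 0.02.

```bash
echo '{"deltas": [[0.01,-0.0067,0.0667,0,0,0],[0.02,-0.01,0.15,0,0,0],[0.02,-0.01,0.2333,0,0,0],[0.02,-0.01,0.2733,0,0,0],[0.02,-0.01,0.2867,0,0,0]]}' > rows.txt && python3 nudge.py rows.txt; echo '{"deltas": [[0,0,0,0,0,0],[0,0,0,0,0,0]]}' > rows.txt && python3 nudge.py rows.txt; python3 -c "
from h import *
delta([.512,.378,.093],pose(1.236))"
```

```text
t: 1.4
tcp_pos: [0.5066, 0.3822, 0.0924]
orientation: [-0.522, -3.095, 0.004]
wrist_force: [-0.9, 0.6, 0.8]
opening: 0.092
grasp_force: 0.0
t: 1.57
tcp_pos: [0.5089, 0.3833, 0.0956]
orientation: [0.523, 3.097, 0.001]
wrist_force: [-0.1, 0.7, -0.1]
opening: 0.0919
grasp_force: 0.0
t 1.5667 shift [-0.0046 -0.004   0.0026] turn [0.0009 0.0005 0.0005]
```

Scaled: -0.004 m / 0.3 = -0.0133, 0.001 m / 0.3 = 0.0033.

```bash
echo '{"deltas": [[-0.0133,-0.0133,0.0033,0,0,0],[-0.0133,-0.0133,0.0033,0,0,0]]}' > rows.txt && python3 nudge.py rows.txt; echo '{"deltas": [[0,0,0,0,0,0],[0,0,0,0,0,0],[0,0,0,0,0,0],[0,0,0,0,0,0],[0,0,0,0,0,0]]}' > rows.txt && python3 nudge.py rows.txt 0.0 22;echo '{"deltas": [[0,0,0,0,0,0],[0,0,0,0,0,0],[0,0,0,0,0,0],[0,0,0,0,0,0],[0,0,0,0,0,0]]}' > rows.txt && python3 nudge.py rows.txt
```

```text
t: 1.73
tcp_pos: [0.512, 0.3773, 0.0948]
orientation: [0.523, 3.096, 0.002]
wrist_force: [0.3, -0.0, 0.7]
opening: 0.0922
grasp_force: 0.0
t: 2.15
tcp_pos: [0.5112, 0.3774, 0.0936]
orientation: [0.523, 3.098, 0.0]
wrist_force: [0.1, -0.4, -0.1]
opening: 0.0607
grasp_force: 0.0
t: 2.57
tcp_pos: [0.5111, 0.3774, 0.0935]
orientation: [-0.523, -3.098, 0.0]
wrist_force: [0.2, -0.3, 0.0]
opening: 0.0274
grasp_force: 0.0
```

Scaled: -0.04 m / 0.3 = -0.1333, -0.03 m / 0.3 = -0.1.

```bash
echo '{"deltas": [[0,0,0,0,0,0],[0,0,0,0,0,0],[0,0,0,0,0,0],[0,0,0,0,0,0],[0,0,0,0,0,0]]}' > rows.txt && python3 nudge.py rows.txt;echo '{"deltas": [[0,0,0,0,0,0],[0,0,0,0,0,0],[0,0,0,0,0,0]]}' > rows.txt && python3 nudge.py rows.txt; echo '{"deltas": [[0,0,-0.0133,0,0,0],[0,0,-0.0333,0,0,0],[0,0,-0.0667,0,0,0],[0,0,-0.1,0,0,0],[0,0,-0.1333,0,0,0]]}' > rows.txt && python3 nudge.py rows.txt; echo '{"deltas": [[0,0,0,0,0,0],[0,0,0,0,0,0]]}' > rows.txt && python3 nudge.py rows.txt
```

```text
t: 2.98
tcp_pos: [0.5111, 0.3773, 0.0936]
orientation: [-0.523, -3.098, 0.0]
wrist_force: [-0.3, -1.2, -0.3]
opening: 0.0121
grasp_force: 22.0
t: 3.23
tcp_pos: [0.5111, 0.3773, 0.0935]
orientation: [-0.523, -3.098, 0.0]
wrist_force: [0.8, 0.3, -0.4]
opening: 0.012
grasp_force: 22.0
t: 3.65
tcp_pos: [0.5113, 0.3775, 0.1349]
orientation: [0.523, 3.097, 0.001]
wrist_force: [-0.6, 0.2, -4.3]
opening: 0.0118
grasp_force: 22.0
t: 3.82
tcp_pos: [0.5117, 0.3778, 0.1348]
orientation: [0.523, 3.096, 0.002]
wrist_force: [-0.3, 0.3, -4.8]
opening: 0.012
grasp_force: 22.0
```

Scaled: -0.105 m / 0.3 = -0.35, -0.08 m / 0.3 = -0.2667.

```bash
echo '{"deltas": [[0,0,-0.04,0,0,0],[0,0,-0.1,0,0,0],[0,0,-0.1833,0,0,0],[0,0,-0.2667,0,0,0],[0,0,-0.35,0,0,0]]}' > rows.txt && python3 nudge.py rows.txt; echo '{"deltas": [[0,0,-0.0833,0,0,0],[0,0,-0.1667,0,0,0],[0,0,-0.2333,0,0,0],[0,0,-0.2667,0,0,0],[0,0,-0.2667,0,0,0]]}' > rows.txt && python3 nudge.py rows.txt;  python3 - <<'E'
from h import *
delta([.5429,.0261,.32],pose(1.475))
g=np.array([.519,-.2237]);a=1.4753;M=np.array([[np.cos(a),-np.sin(a)],[np.sin(a),np.cos(a)]])
L=np.array([(.178,-.09,.188),(.178,.09,.188),(-.236,.09,.125),(-.236,-.09,.125)])
P=np.c_[L[:,:2]@M.T+g,L[:,2]]
print((proj("top",P)-[290,120]+.5)*5-.5); print(proj("scene",P))
E
```

```text
t: 4.23
tcp_pos: [0.5107, 0.377, 0.2398]
orientation: [-0.523, -3.097, 0.001]
wrist_force: [0.4, 0.4, -4.6]
opening: 0.0116
grasp_force: 22.0
t: 4.65
tcp_pos: [0.5119, 0.378, 0.3213]
orientation: [0.523, 3.095, 0.004]
wrist_force: [0.3, 0.0, -5.1]
opening: 0.0115
grasp_force: 22.0
t 4.65 shift [-0.1449 -0.3221  0.0006] turn [ 0.003   0.0026 -0.239 ]
[[ 92.5821 152.1042]
 [ 60.5779 462.4438]
 [746.8332 550.5626]
 [767.6183 251.5791]]
[[189.5823 188.9976]
 [215.7437 160.2425]
 [118.8093 154.6301]
 [ 88.6745 179.5379]]
```

Scaled: -0.076 m / 0.3 = -0.2533, -0.016 m / 0.3 = -0.0533.

```bash
echo '{"deltas": [[-0.01,-0.02,0,0,0,0],[-0.0267,-0.06,0,0,0,0],[-0.0533,-0.12,0,0,0,0],[-0.0833,-0.1867,0,0,0,0],[-0.1133,-0.2533,0,0,0,0]]}' > rows.txt && python3 nudge.py rows.txt; echo '{"deltas": [[-0.03,-0.0667,0,0,0,0],[-0.06,-0.1333,0,0,0,0],[-0.09,-0.2,0,0,0,0],[-0.12,-0.2667,0,0,0,0],[-0.15,-0.3333,0,0,0,-0.0064]]}' > rows.txt && python3 nudge.py rows.txt;  echo '{"deltas": [[-0.03,-0.06,0,0,0,-0.0095],[-0.0567,-0.1133,0,0,0,-0.0191],[-0.0767,-0.1567,0,0,0,-0.0286],[-0.0933,-0.19,0,0,0,-0.0382],[-0.1033,-0.21,0,0,0,-0.0477]]}' > rows.txt && python3 nudge.py rows.txt;echo '{"deltas": [[0,0,0,0,0,-0.0095],[0,0,0,0,0,-0.0159],[0,0,0,0,0,-0.0223],[0,0,0,0,0,-0.0223]]}' > rows.txt && python3 nudge.py rows.txt
python3 - <<'E'
from h import *
delta([.5429,.0261,.32],pose(1.475))
for n in("top","scene"):
  cv2.imwrite(f"pics/{n}2.png",eyes.capture(n)[:,:,::-1])
a=cv2.imread("pics/scene2.png")[90:290,60:300]
cv2.imwrite("pics/sc2.png",cv2.resize(a,None,fx=3,fy=3,interpolation=cv2.INTER_CUBIC))
E
```

```text
t: 5.07
tcp_pos: [0.5174, 0.2921, 0.3165]
orientation: [-0.522, -3.095, 0.004]
wrist_force: [-0.2, 0.5, -3.6]
opening: 0.0118
grasp_force: 22.0
t: 5.48
tcp_pos: [0.5268, 0.1827, 0.3167]
orientation: [-0.493, -3.1, 0.003]
wrist_force: [0.6, 1.0, -5.2]
opening: 0.0119
grasp_force: 22.0
t: 5.9
tcp_pos: [0.5367, 0.113, 0.3168]
orientation: [-0.258, -3.128, 0.003]
wrist_force: [0.5, 0.6, -4.7]
opening: 0.0115
grasp_force: 22.0
t: 6.23
tcp_pos: [0.5373, 0.1153, 0.3177]
orientation: [-0.147, -3.137, 0.001]
wrist_force: [-0.3, 0.5, -4.7]
opening: 0.0116
grasp_force: 22.0
t 6.2333 shift [-0.0139 -0.0882 -0.0022] turn [-0.0006 -0.0014  0.002 ]
```

View pics/sc2.png

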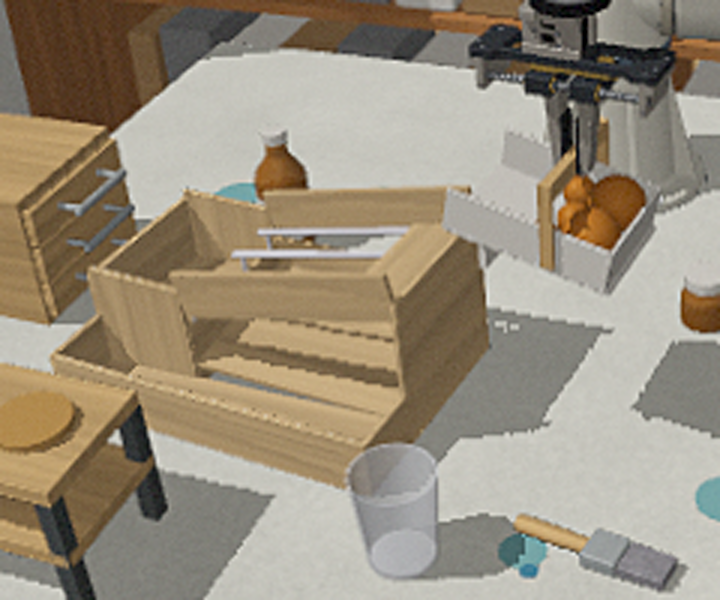

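The scene crop shows the scoop level beside the grader head with all balls behind and under the bar. The upstand's near corner is at about (390,290), as predicted. I'll move over the landing plate.

Scaled: -0.06 m / 0.3 = -0.2, -0.046 m / 0.3 = -0.1533.

```bash
echo '{"deltas": [[-0.0067,-0.02,0,0,0,0],[-0.0133,-0.0533,0,0,0,0],[-0.0233,-0.1,0,0,0,0],[-0.03,-0.1533,0,0,0,0],[-0.0367,-0.2,0,0,0,0]]}' > rows.txt && python3 nudge.py rows.txt; echo '{"deltas": [[-0.0033,-0.04,0,0,0,0],[-0.0067,-0.0667,0.01,0,0,0],[-0.01,-0.0867,0.0333,0,0,0],[-0.01,-0.0933,0.06,0,0,0],[-0.01,-0.0933,0.07,0,0,0]]}' > rows.txt && python3 nudge.py rows.txt; echo '{"deltas": [[0,0,0,0,0,0],[0,0,0,0,0,0],[0,0,0,0,0,0]]}' > rows.txt && python3 nudge.py rows.txt;  python3 - <<'E'
from h import *
g=np.array([.519,-.2237]);a=1.4753;c,s=np.cos(a),np.sin(a)
def tgt(lx,lz,deg):
    t=np.radians(deg);X=lx+.116*np.cos(t)-.0505*np.sin(t);Z=lz+.0505*np.cos(t)+.116*np.sin(t)
    return [g[0]+X*c,g[1]+X*s,Z]
for lx,lz,d in((.135,.245,0),(.134,.235,10),(.132,.228,20),(.128,.225,30),(.122,.222,40),(.122,.226,45)):
    print(d);delta(tgt(lx,lz,d),pose(1.475,np.radians(d)))
im=eyes.capture("wrist");cv2.imwrite("pics/w3.png",im[:,:,::-1])
E
```

```text
t: 6.75
tcp_pos: [0.5432, 0.0534, 0.3186]
orientation: [0.149, 3.138, -0.001]
wrist_force: [-0.2, -0.0, -4.7]
opening: 0.0116
grasp_force: 22.0
t: 7.17
tcp_pos: [0.5428, 0.0264, 0.2958]
orientation: [-0.15, -3.136, 0.0]
wrist_force: [-0.6, -1.3, -5.7]
opening: 0.0119
grasp_force: 22.0
t: 7.42
tcp_pos: [0.5436, 0.0273, 0.2977]
orientation: [0.148, 3.138, 0.0]
wrist_force: [0.1, -0.4, -4.7]
opening: 0.0119
grasp_force: 22.0
0
t 7.4167 shift [ 0.0006 -0.0012  0.0021] turn [0.0002 0.0001 0.0016]
10
t 7.4167 shift [ 0.0006 -0.0127 -0.0072] turn [-0.1744 -0.0001  0.0016]
20
t 7.4167 shift [ 0.0006 -0.0284 -0.0175] turn [-0.3489 -0.0002  0.0016]
30
t 7.4167 shift [ 0.0007 -0.0489 -0.0291] turn [-0.5234 -0.0004  0.0016]
40
t 7.4167 shift [ 0.0007 -0.0738 -0.0376] turn [-0.698  -0.0005  0.0016]
45
t 7.4167 shift [ 0.0007 -0.0838 -0.0461] turn [-0.7852 -0.0006  0.0016]
```

View pics/w3.png

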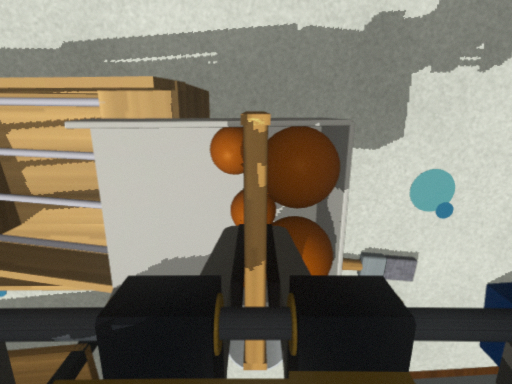

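Run:
```python
from h import *
g=np.array([.519,-.2237]);a=1.4753;M=np.array([[np.cos(a),-np.sin(a)],[np.sin(a),np.cos(a)]])
i=eyes.camera_info("wrist")
def q(L):
    L=np.array(L);return proj("wrist",np.c_[L[:,:2]@M.T+g,L[:,2]],i)
print("sides",q([(.178,.09,.2235),(.178,.1,.2235),(.06,.09,.196),(.178,-.09,.2235),(.06,-.09,.196),(.06,-.1,.196)]))
print("bars up ends",q([(.106,v,.1616) for v in(-.0795,-.0265,.0265,.0795)]))
print("bars x=.04",q([(.03,v,.146) for v in(-.0795,-.0265,.0265,.0795)]))
s=readout.read_state();R0=R.from_rotvec(s["orientation"])
P=s["tcp_pos"]+R0.apply(np.array([(-.068,-.116,.0505),(.068,-.116,.0505),(.074,0,-.0225),(-.074,0,-.0225)]))
print("lip,handle",proj("wrist",P,i)); print((P[:,:2]-g)@M,P[:,2])
```

```text
sides [[156.1081  88.136 ]
 [154.879   73.9471]
 [ 24.2876  88.8179]
 [173.1607 295.0342]
 [ 61.6613 279.1423]
 [ 63.3113 287.9456]]
bars up ends [[121.4998 253.4798]
 [115.6498 207.8578]
 [109.1071 157.9578]
 [101.7234 102.9636]]
bars x=.04 [[ 60.3725 247.3374]
 [ 52.0929 203.2907]
 [ 42.8689 155.2554]
 [ 32.5071 102.5   ]]
lip,handle [[112.956  290.0172]
 [ 88.4107 120.2917]
 [253.1046 114.6121]
 [253.4498 368.9026]]
[[ 0.1362 -0.0689]
 [ 0.1361  0.0671]
 [ 0.252   0.0733]
 [ 0.2522 -0.0747]] [0.2473 0.2473 0.3203 0.3204]
```

```bash
cat >> h.py <<'E'
G=np.array([.519,-.2237]);GA=1.4753
def tgt(lx,lz,deg):
    t=np.radians(deg);X=lx+.116*np.cos(t)-.0505*np.sin(t);Z=lz+.0505*np.cos(t)+.116*np.sin(t)
    return np.array([G[0]+X*np.cos(GA),G[1]+X*np.sin(GA),Z])
E
python3 - <<'E'
from h import *
S=[(.1365,.2465,0),(.134,.236,10),(.133,.231,16),(.132,.229,20),(.129,.226,27),(.126,.225,34),(.122,.224,41)]
for A,B in zip(S,S[1:]):
    print(A[2],B[2],pose(1.475,np.radians(A[2])).inv().apply(tgt(*B)-tgt(*A)),np.radians(B[2]-A[2]))
E
```

```text
0 10 [-0.     -0.013  -0.0089] 0.17453292519943295
10 16 [-0.     -0.0078 -0.0071] 0.10471975511965978
16 20 [-0.     -0.0053 -0.0063] 0.06981317007977318
20 27 [-0.     -0.0109 -0.012 ] 0.12217304763960307
27 34 [-0.     -0.0101 -0.0142] 0.12217304763960307
34 41 [-0.     -0.0109 -0.0152] 0.12217304763960307
```

Scaled: -0.013 m / 0.3 = -0.0433, -0.0105 m / 0.3 = -0.035, -0.175 rad / 3.1416 = -0.0557.

```bash
echo '{"deltas": [[0,-0.0067,-0.005,-0.0095,0,0],[0,-0.0167,-0.0117,-0.0207,0,0],[0,-0.025,-0.0167,-0.0318,0,0],[0,-0.035,-0.0233,-0.0446,0,0],[0,-0.0433,-0.03,-0.0557,0,0]]}' > rows.txt && python3 nudge.py rows.txt; echo '{"deltas": [[0,-0.0053,-0.0047,-0.0067,0,0],[0,-0.0107,-0.0093,-0.0134,0,0],[0,-0.016,-0.014,-0.0201,0,0],[0,-0.0213,-0.0187,-0.0267,0,0],[0,-0.0267,-0.0233,-0.0334,0,0]]}' > rows.txt && python3 nudge.py rows.txt; echo '{"deltas": [[0,-0.0033,-0.0033,-0.0045,0,0],[0,-0.0067,-0.0083,-0.0089,0,0],[0,-0.01,-0.0133,-0.0134,0,0],[0,-0.0133,-0.0167,-0.0178,0,0],[0,-0.0177,-0.021,-0.0223,0,0]]}' > rows.txt && python3 nudge.py rows.txt; echo '{"deltas": [[0,0,0,0,0,0],[0,0,0,0,0,0],[0,0,0,0,0,0],[0,0,0,0,0,0],[0,0,0,0,0,0]]}' > rows.txt && python3 nudge.py rows.txt
python3 - <<'E'
from h import *
delta(tgt(.132,.229,20),pose(1.475,np.radians(20)))
s=cv2.resize(eyes.capture("scene")[90:240,60:300,::-1],None,fx=2.5,fy=2.5,interpolation=cv2.INTER_CUBIC)
w=cv2.resize(eyes.capture("wrist")[:,:,::-1],None,fx=.55,fy=.55)
o=np.zeros((590,600,3),np.uint8);o[:375]=s;o[378:378+211,:282]=w;cv2.imwrite("pics/m4.png",o)
E
```

```text
t: 7.88
tcp_pos: [0.5425, 0.0139, 0.3071]
orientation: [0.146, 3.117, 0.276]
wrist_force: [-0.2, -0.8, -5.5]
opening: 0.0118
grasp_force: 22.0
t: 8.3
tcp_pos: [0.5414, 0.0048, 0.3122]
orientation: [0.146, 3.094, 0.438]
wrist_force: [0.6, 0.5, -4.9]
opening: 0.0116
grasp_force: 22.0
t: 8.72
tcp_pos: [0.5408, -0.0021, 0.3168]
orientation: [0.146, 3.074, 0.546]
wrist_force: [-0.4, 0.3, -5.6]
opening: 0.0119
grasp_force: 22.0
t: 9.13
tcp_pos: [0.5409, -0.0018, 0.3169]
orientation: [0.145, 3.074, 0.544]
wrist_force: [-0.2, -0.2, -1.3]
opening: 0.0115
grasp_force: 22.0
t 9.1333 shift [0.0006 0.0004 0.001 ] turn [ 0.001  -0.0001  0.0014]
```

View pics/m4.png

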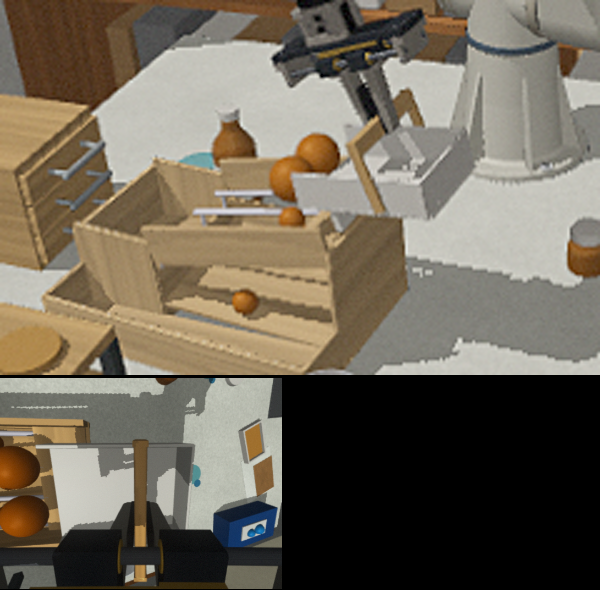

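Both large balls are already rolling on the deck at about (290,178) and (318,153), and the small ones are falling through; the scoop is empty. I'll tip on to 34° to meet the criterion and then look at the result.

Scaled: -0.012 m / 0.3 = -0.04, -0.0109 m / 0.3 = -0.0363, -0.122 rad / 3.1416 = -0.0388.

```bash
echo '{"deltas": [[0,-0.0067,-0.008,-0.008,0,0],[0,-0.0133,-0.0167,-0.0159,0,0],[0,-0.0217,-0.025,-0.0239,0,0],[0,-0.03,-0.0333,-0.0318,0,0],[0,-0.0363,-0.04,-0.0388,0,0]]}' > rows.txt && python3 nudge.py rows.txt; echo '{"deltas": [[0,-0.0067,-0.01,-0.008,0,0],[0,-0.0133,-0.02,-0.0159,0,0],[0,-0.02,-0.03,-0.0239,0,0],[0,-0.0267,-0.04,-0.0318,0,0],[0,-0.0337,-0.0473,-0.0388,0,0]]}' > rows.txt && python3 nudge.py rows.txt; echo '{"deltas": [[0,0,0,0,0,0],[0,0,0,0,0,0],[0,0,0,0,0,0],[0,0,0,0,0,0],[0,0,0,0,0,0]]}' > rows.txt && python3 nudge.py rows.txt; echo '{"deltas": [[0,0,0,0,0,0],[0,0,0,0,0,0],[0,0,0,0,0,0],[0,0,0,0,0,0],[0,0,0,0,0,0]]}' > rows.txt && python3 nudge.py rows.txt;python3 - <<'E'
from h import *
delta(tgt(.126,.225,34),pose(1.475,np.radians(34)))
s=cv2.resize(eyes.capture("scene")[90:240,60:300,::-1],None,fx=2.5,fy=2.5,interpolation=cv2.INTER_CUBIC)
w=cv2.resize(eyes.capture("wrist")[:,:,::-1],None,fx=.55,fy=.55)
t=cv2.resize(eyes.capture("top")[120:240,280:450,::-1],None,fx=1.75,fy=1.75)
o=np.zeros((590,600,3),np.uint8);o[:375]=s;o[378:378+211,:282]=w;o[378:588,290:587]=t[:,:297];cv2.imwrite("pics/m5.png",o)
E
```

```text
t: 9.65
tcp_pos: [0.5395, -0.017, 0.3244]
orientation: [0.144, 3.029, 0.732]
wrist_force: [0.8, -0.2, -1.9]
opening: 0.0118
grasp_force: 22.0
t: 10.07
tcp_pos: [0.538, -0.0323, 0.3324]
orientation: [0.141, 2.973, 0.914]
wrist_force: [-0.0, -0.2, -1.7]
opening: 0.0116
grasp_force: 22.0
t: 10.48
tcp_pos: [0.538, -0.0314, 0.3324]
orientation: [0.14, 2.975, 0.91]
wrist_force: [0.3, -0.4, -1.2]
opening: 0.0117
grasp_force: 22.0
t: 10.9
tcp_pos: [0.5379, -0.0317, 0.3323]
orientation: [0.141, 2.975, 0.91]
wrist_force: [1.0, 0.1, -1.8]
opening: 0.0118
grasp_force: 22.0
t 10.9 shift [0.0005 0.0005 0.001 ] turn [ 0.0006 -0.0006  0.0009]
```

View pics/m5.png

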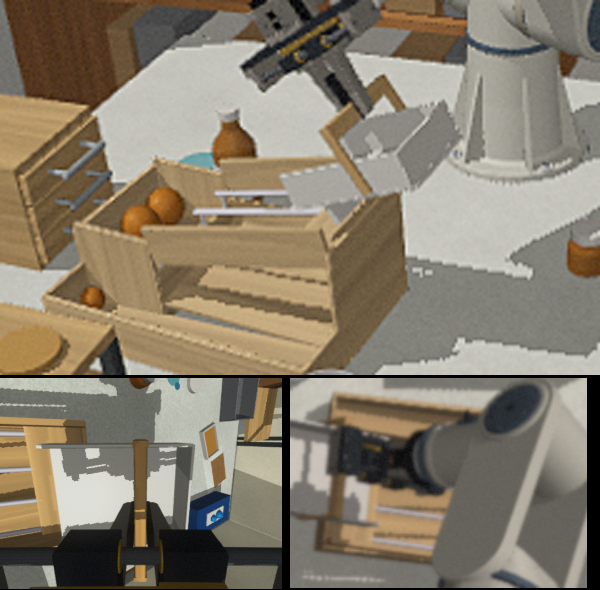

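Both large balls lie in the trough at (140,220) and (165,205), a small one sits at the lane's foot at (92,297), and the scoop is empty. I'll level it and back out.

Run:
```python
from h import *
S=[(.126,.225,34),(.140,.255,17),(.19,.275,0)]
for A,B in zip(S,S[1:]):
    print(A[2],B[2],pose(1.475,np.radians(A[2])).inv().apply(tgt(*B)-tgt(*A)),np.radians(B[2]-A[2]))
B=tgt(.19,.275,0);print("to place",B,pose(1.475).inv().apply([.512,.378,.30]-B))
```

```text
34 17 [0.     0.0381 0.0191] -0.29670597283903605
17 0 [0.     0.0634 0.0316] -0.29670597283903605
to place [0.5482 0.0809 0.3255] [0.0644 0.2923 0.0255]
```

Scaled: 0.038 m / 0.3 = 0.1267, 0.03 m / 0.3 = 0.1, 0.297 rad / 3.1416 = 0.0945.

```bash
echo '{"deltas": [[0,0.0233,0.01,0.0159,0,0],[0,0.05,0.0233,0.035,0,0],[0,0.0767,0.0367,0.0557,0,0],[0,0.1,0.05,0.0748,0,0],[0,0.1267,0.0633,0.0945,0,0]]}' > rows.txt && python3 nudge.py rows.txt; echo '{"deltas": [[0,0.04,0.02,0.0191,0,0],[0,0.0833,0.04,0.0382,0,0],[0,0.1267,0.0633,0.0573,0,0],[0,0.17,0.0833,0.0764,0,0],[0,0.21,0.1067,0.0945,0,0]]}' > rows.txt && python3 nudge.py rows.txt; echo '{"deltas": [[0.0167,0.0667,0,0,0,0],[0.04,0.1667,0,0,0,0],[0.0633,0.2833,0,0,0,0],[0.0867,0.4,0,0,0,0],[0.1133,0.5167,0,0,0,0]]}' > rows.txt && python3 nudge.py rows.txt; echo '{"deltas": [[0.0267,0.1167,0,0,0,0.0095],[0.05,0.2333,0,0,0,0.0255],[0.0733,0.3333,0,0,0,0.0446],[0.0933,0.4167,0,0,0,0.0637],[0.1,0.4567,0,0,0,0.0758]]}' > rows.txt && python3 nudge.py rows.txt; echo '{"deltas": [[0,0,0,0,0,0],[0,0,0,0,0,0],[0,0,0,0,0,0]]}' > rows.txt && python3 nudge.py rows.txt
python3 - <<'E'
from h import *
delta([.512,.378,.30],pose(1.236))
t=cv2.resize(eyes.capture("top")[50:250,270:450,::-1],None,fx=3,fy=3)
s=cv2.resize(eyes.capture("scene")[90:300,:260,::-1],None,fx=2.5,fy=2.5,interpolation=cv2.INTER_CUBIC)
cv2.imwrite("pics/top6.png",t);cv2.imwrite("pics/sc6.png",s)
E
```

```text
t: 11.47
tcp_pos: [0.542, 0.0104, 0.3381]
orientation: [0.147, 3.09, 0.458]
wrist_force: [0.8, -0.0, -1.8]
opening: 0.0115
grasp_force: 22.0
t: 11.88
tcp_pos: [0.5487, 0.0805, 0.3262]
orientation: [0.149, 3.137, -0.003]
wrist_force: [0.6, 0.9, -1.7]
opening: 0.0118
grasp_force: 22.0
t: 12.3
tcp_pos: [0.5289, 0.2387, 0.3256]
orientation: [-0.15, -3.138, -0.001]
wrist_force: [0.6, -0.9, -0.7]
opening: 0.0122
grasp_force: 22.0
t: 12.72
tcp_pos: [0.5113, 0.3795, 0.3252]
orientation: [-0.522, -3.097, -0.001]
wrist_force: [0.6, 0.1, -1.2]
opening: 0.0121
grasp_force: 22.0
t: 12.97
tcp_pos: [0.5124, 0.3755, 0.3254]
orientation: [-0.519, -3.098, 0.001]
wrist_force: [0.2, -0.8, -1.0]
opening: 0.0119
grasp_force: 22.0
t 12.9667 shift [0.0012 0.0022 0.0254] turn [-0.0007 -0.0003  0.0029]
```

View pics/top6.png

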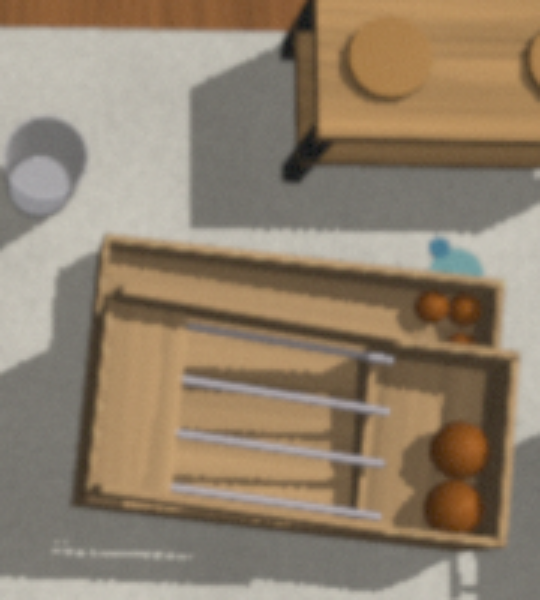

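All sorted: three small balls are at the lane's foot at (432,306), (464,308) and (460,338), and two large ones in the trough at (460,449) and (453,507). Now I'll set the scoop down.

Scaled: 0.105 m / 0.3 = 0.35, 0.08 m / 0.3 = 0.2667.

```bash
echo '{"deltas": [[0,0,0.0333,0,0,0],[0,0,0.1,0,0,0],[0,0,0.1833,0,0,0],[0,0,0.2667,0,0,0],[0,0,0.35,0,0,0]]}' > rows.txt && python3 nudge.py rows.txt; echo '{"deltas": [[0,0,0.0833,0,0,0],[0,0,0.1667,0,0,0],[0,0,0.25,0,0,0],[0,0,0.3167,0,0,0],[0,0,0.35,0,0,0]]}' > rows.txt && python3 nudge.py rows.txt; echo '{"deltas": [[0,0,0.02,0,0,0],[0,0,0.0333,0,0,0],[0,0,0.0433,0,0,0],[0,0,0.05,0,0,0],[0,0,0.0533,0,0,0]]}' > rows.txt && python3 nudge.py rows.txt; echo '{"deltas": [[0,0,0.0033,0,0,0],[0,0,0.0067,0,0,0],[0,0,0.01,0,0,0],[0,0,0.0133,0,0,0],[0,0,0.0167,0,0,0]]}' > rows.txt && python3 nudge.py rows.txt; echo '{"deltas": [[0,0,0,0,0,0],[0,0,0,0,0,0]]}' > rows.txt && python3 nudge.py rows.txt
```

```text
t: 13.48
tcp_pos: [0.5125, 0.3754, 0.2192]
orientation: [0.521, 3.098, 0.0]
wrist_force: [0.5, -0.5, -1.0]
opening: 0.0121
grasp_force: 22.0
t: 13.9
tcp_pos: [0.5111, 0.3744, 0.1123]
orientation: [-0.521, -3.095, 0.005]
wrist_force: [0.1, -1.5, -2.3]
opening: 0.0117
grasp_force: 22.0
t: 14.32
tcp_pos: [0.5129, 0.3766, 0.1003]
orientation: [0.52, 3.097, 0.002]
wrist_force: [0.7, 0.2, -1.5]
opening: 0.0117
grasp_force: 22.0
t: 14.73
tcp_pos: [0.5125, 0.3763, 0.0947]
orientation: [0.52, 3.098, 0.0]
wrist_force: [1.0, 0.1, -0.8]
opening: 0.0111
grasp_force: 22.0
t: 14.9
tcp_pos: [0.5124, 0.3762, 0.0945]
orientation: [-0.52, -3.098, 0.0]
wrist_force: [0.4, 0.0, -1.5]
opening: 0.0116
grasp_force: 22.0
```

Scaled: 0.0015 m / 0.3 = 0.005, 0.001 m / 0.3 = 0.0033.

```bash
echo '{"deltas": [[0,0,0.0017,0,0,0],[0,0,0.0033,0,0,0],[0,0,0.005,0,0,0],[0,0,0.005,0,0,0],[0,0,0.005,0,0,0]]}' > rows.txt && python3 nudge.py rows.txt; echo '{"deltas": [[0,0,0,0,0,0],[0,0,0,0,0,0],[0,0,0,0,0,0],[0,0,0,0,0,0],[0,0,0,0,0,0]]}' > rows.txt && python3 nudge.py rows.txt 0.092; echo '{"deltas": [[0,0,0,0,0,0],[0,0,0,0,0,0],[0,0,0,0,0,0],[0,0,0,0,0,0],[0,0,0,0,0,0]]}' > rows.txt && python3 nudge.py rows.txt
```

```text
t: 15.32
tcp_pos: [0.5126, 0.3764, 0.0935]
orientation: [0.52, 3.098, 0.0]
wrist_force: [-0.3, -0.3, 4.3]
opening: 0.0116
grasp_force: 22.0
t: 15.73
tcp_pos: [0.5125, 0.3762, 0.093]
orientation: [-0.52, -3.098, 0.0]
wrist_force: [-0.7, 0.3, 0.3]
opening: 0.0427
grasp_force: 0.0
t: 16.15
tcp_pos: [0.5125, 0.3762, 0.0931]
orientation: [0.52, 3.098, 0.0]
wrist_force: [-0.6, 0.2, 0.7]
opening: 0.0766
grasp_force: 0.0
```

The rows are not in the units I measure in: shifts go in shares of 0.3 m and turns go in shares of pi rad. I convert before sending: -0.11 m / 0.3 = -0.3667, -0.085 m / 0.3 = -0.2833.

```bash
echo '{"deltas": [[0,0,-0.0333,0,0,0],[0,0,-0.1,0,0,0],[0,0,-0.1833,0,0,0],[0,0,-0.2833,0,0,0],[0,0,-0.3667,0,0,0]]}' > rows.txt && python3 nudge.py rows.txt; echo '{"deltas": [[0,0,-0.0667,0,0,0],[0,0,-0.1,0,0,0],[0,0,-0.1,0,0,0],[0,0,-0.1,0,0,0],[0,0,-0.1,0,0,0]]}' > rows.txt && python3 nudge.py rows.txt
python3 - <<'E'
from h import *
cv2.imwrite("pics/s7.png",eyes.capture("scene")[:,:,::-1])
E
```

```text
t: 16.57
tcp_pos: [0.5126, 0.3764, 0.2056]
orientation: [0.52, 3.098, 0.001]
wrist_force: [0.3, -0.2, -0.1]
opening: 0.0919
grasp_force: 0.0
t: 16.98
tcp_pos: [0.5118, 0.3757, 0.2317]
orientation: [-0.52, -3.097, 0.002]
wrist_force: [-1.0, -0.3, -0.2]
opening: 0.092
grasp_force: 0.0
```

View pics/s7.png

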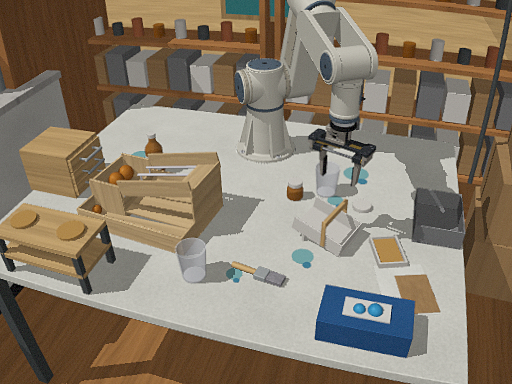

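The scoop stands upright and empty at (330,225), the gripper is clear above it, and the bystanders look undisturbed. I'm handing in.

```bash
python3 -c "
from station import robot, eyes, readout, workorder
print(workorder.job_done())"
```

```text
the job is handed in; nothing more can be done
None
```

The job is handed in: the last camera pictures showed both large balls in the foot trough, all three small balls in the side lane, the empty scoop upright and released, and nothing else visibly moved; no verdict was returned.

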